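# Close the draft shield and tare the balance

## Task

An empty weighing dish stands on the pan of the balance: tare it. With the fingertips, gently push the glass lid of the draft shield fully shut, and only then press the wide tare key right down, let it come up again and withdraw. Grip nothing, do not lean on the balance, and leave its other keys, the dish and everything else on the bench alone.

Things in the scene. Friction and masses are not known exactly. Their poses are not given: they have to be found in the camera images.
- balance: Laboratory balance, fixed, 300 (x) x 200 (y) mm. Origin: centre of its underside; x from its front (towards the robot) to its back, y to its left, z up. Console at the front, x = -150 to -60 mm, 40 rising to 51 mm high (0.12 rad), with one row of five keys. Glass draft shield behind it, x = -58 to 125, y = -85 to 85 mm, 150 mm high, open at the roof.
- draft_lid (a joint): The draft shield's sliding glass roof, 170 x 170 x 6 mm in a grey frame. Value = how far it has slid back (along the balance's +x) from fully shut: 0 = shut, just touching the rubber seal at the front (which gives 1 mm for 5 N, at most 6 mm, and springs back), 0.095 m = fully open. It starts 40 to 85 mm open, slides with about 1.5 N of friction and stays where it is left.
- lid_pull (a point): Middle of the top of the lid's pull bar: an upright bar 70 mm long (along the balance's y), 10 mm thick (x), 18 mm high, near the lid's front edge. The bar's top is 174 mm, the lid's upper face 156 mm above the bench. Moves with the lid; at x = -34 mm, y = 0 in the balance's frame when shut. Its axes are the balance's.
- tare_key (a joint): The tare key: the wide bar-shaped key of the row, 46 mm (y) x 18 mm (x), same grey as the others. Value = how far it is pressed in, 0 to 0.005 m. A spring brings it up; 1 N starts it, 6 N takes it fully down, to 3 mm above the console.
- tare_key_top (a point): Middle of the tare key's top face, 8 mm above the console and about 51 mm above the bench with the key up; at x = -123 mm, y = 35 mm in the balance's frame. Its z axis is the direction out of the console (0.12 rad off vertical, leaning to the front); it moves with the key.
- power_key (a joint): Another key of the balance, not to be touched: small round key, 16 mm across, leftmost key seen from the robot, 45 mm to the left (+y of the balance) of the tare key, same height, spring and travel. Value = how far it is pressed in, 0 to 0.005 m.
- mode_key (a joint): Another key of the balance, not to be touched: small square key, 16 mm, 53 mm to the right (-y of the balance) of the tare key, same height, spring and travel. Value = how far it is pressed in, 0 to 0.005 m.
- cal_key (a joint): Another key of the balance, not to be touched: small square key, 16 mm, 84 mm to the right of the tare key, same height, spring and travel. Value = how far it is pressed in, 0 to 0.005 m.
- print_key (a joint): Another key of the balance, not to be touched: small square key, 16 mm, rightmost key, 115 mm to the right of the tare key, same height, spring and travel. Value = how far it is pressed in, 0 to 0.005 m.
- dish: Shallow round aluminium weighing dish, 70 mm across, 14 mm high, empty, loose inside the draft shield on the round steel pan (110 mm across, its top 66 mm above the bench, centred at x = 40 mm in the balance's frame). Origin: centre of its underside.
- filler: Hand capsule filler: stack of white plates on a clear base, 180 (x) x 230 (y) x 96 mm high, fixed. On the other side of the bench from the balance. Origin: centre of its underside.
- weight: Steel calibration weight with a knob, 26 mm across, 41 mm high, standing just in front of the balance. Origin: centre of its underside.
- spatula: Spatula, 170 mm long, lying in front of the capsule filler. Its origin is on its underside; its x axis runs along it.
- tub: White plastic tub with a screw cap, 84 mm across, 115 mm high, out at the robot's left. Origin: centre of its underside.
- capsule_jar: Glass jar of capsules, 100 mm across, 168 mm high, out at the robot's right. Origin: centre of its underside.
- amber_bottle: Small amber bottle, 48 mm across, 85 mm high, between balance and capsule filler. Origin: centre of its underside.
- petri_dish: Clear round dish of capsules, 100 mm across, 18 mm high, out at the robot's right. Origin: centre of its underside.
- comb: Pink plastic comb-edged strip, 170 x 40 x 12 mm, lying out at the robot's left. Its origin is near the centre of its underside; its x axis runs along it.

How it is judged:
By the outcome, as a careful person would: the job done as asked, in the order asked, and still so for the second after the job is handed in, with the robot touching nothing.
It also fails if it takes over 45 s, if anything falls off the work surface, if the arm or the gripper's body presses on something with over 40 N, if the wrist force passes 120 N, or if a joint passes its speed limit or range.

## Robot

A 6-joint arm with a two-finger parallel gripper is mounted at the origin on the work surface. World frame = base frame: x ahead of the robot, y to its left, z up, the work surface at z = 0. Lengths are in m, angles in rad, forces in N, time in s.
With the tool pointing down it reaches from about 0.375 to 0.975 m from the base axis. Payload 3.8 kg.
Tool frame: the origin (TCP) lies on the mounting face of the last link; the fingertips stand 173 mm ahead of it and the grasp point (between the pads) lies 155 mm ahead of it; z points along the fingers, y is the line along which they close (so a half turn about z gives the same grasp; the last joint's range is limited). The gripper opens to 85 mm and grips with 20 to 120 N. Pads are 22 mm wide; open, the fingers measure 114 mm over their backs; the gripper's body (76 mm by 85 mm) begins 54 mm behind the grasp point. The pads swing forward as they close: fully open they stand 13 mm farther back than shut.
Start: joints at [-1.378, 0.264, 1.604, -0, 1.274, -0.037], TCP at [0.154, -0.657, 0.405] pointing down, gripper open.
Joint ranges: [-2.63, 2.63], [-0.94, 2.18], [0.31, 2.57], [-1.31, 4.45], [0, 2.66], [-2.55, 2.55]. Speed limits (rad/s): [2.57, 2.57, 3.14, 3.14, 3.14, 3.14].

## Interface

Orientations are given as a rotation vector (axis times angle).
In Python, from workcell import bot gives the robot as it stands.
- The arm moves only by the tool drive_tool, never from a script. Its argument "increments" is a list of rows, each an object with "delta_pos": the shift along the tool's x, y, z in mm, a list of three; "turn": the turn about the tool's z in rad; "jaw": the opening, from -1 (shut) to 1 (fully open). A call has 1 to 8 rows; each row shifts and turns the commanded pose from where the row before left it, along the tool's axes as they then stand; what a row does not reach is not made up. A row lasts 1/12 s, in which the tool goes at most 41.7 mm and 7.16 degrees, less where a joint would pass 70% of its speed; a pose out of reach is approached as far as the arm can. A call is refused whole if a number of a shift passes 41.7 or a number of a turn 0.125, either way. A call with a gripper value outside its range is refused whole. The fingers move at their own pace and stop on an object; "grip_force" is the grip in N (left out, the last holds). Time passes only in rows, so rows that do not move let the fingers close. It gives the time, the measured TCP pose, the force, the opening and the grip force at its end, in the units of the state.
- bot.read_state(): the state, without advancing time (a new reading comes with each control period).
- bot.read_camera(name): name is "side" or "top"; returns a dict with "pixels" (480x640x3 uint8, red, green, blue), "fovy" (degrees; the focal length in pixels is half the picture's height over the tangent of half this angle, whatever the lens; pixels are square), "cx", "cy" (the principal point, pixels), "camera_from_world" (4x4, takes a point from world to camera coordinates). Camera axes: x right, y down, z forward; pixel columns grow to the right and rows downward; lengths in m; the calibration is good to about 2 mm. A picture is of the moment at which its call begins. There is no depth.
- bot.finish_job(): hands the job in; it is judged then, once.
The state is a dict: "time": time; "q": joint angles; "joint_vel": joint speeds; "joint_torque": joint torques, N m; "tool_pos": TCP position; "tcp_rot": TCP orientation; "wrist_force": force on the tool from outside, world axes, zero at the start; "torque": the same for the moment, N m; "width": opening from 0.0 (shut) to 1.0 (fully open); "grip_force": force on a finger pad.
Only numpy, scipy, OpenCV 4.12 (cv2) and the standard library are available. Lean on these libraries where they do the work, as an engineer would, in place of code of your own. Each camera call takes 0.05 s, during which the arm holds its last target. There are 200 camera calls.

## Working session

There is one attempt and no reset: what is moved stays moved. The work goes in short steps, Python scripts to look and compute and a tool call to move; the robot and the scene stay as the last step left them, time stands still between calls to the robot, and variables do not carry over. Pictures are saved under pics/ and viewed, at most 10 in all, crops included, and the job is handed in when it is done.

Besides the shell and the picture viewer there is one more tool, called after ">>>" as name(argument=value, ...), one argument or row to a line, values as JSON. drive_tool: Moves the arm, as the interface text tells. Its arguments: {"type":"object","properties":{"increments":{"type":"array"},"grip_force":{"type":"number"}},"required":["increments"]}

```bash
mkdir -p pics; cat > h.py <<'E'
from workcell import bot
import numpy as np, cv2
def K(c):
    f=240/np.tan(np.radians(c["fovy"])/2); return f
def proj(c,P):
    T=np.array(c["camera_from_world"]); p=T[:3,:3]@np.array(P)+T[:3,3]; f=K(c)
    return c["cx"]+f*p[0]/p[2], c["cy"]+f*p[1]/p[2]
def ray(c,u,v,z):
    T=np.array(c["camera_from_world"]); R=T[:3,:3]; o=-R.T@T[:3,3]
    d=R.T@np.array([(u-c["cx"])/K(c),(v-c["cy"])/K(c),1.]); return o+d*(z-o[2])/d[2]
E
python3 - <<'E'
from h import *
for n in("side","top"):
    c=bot.read_camera(n); cv2.imwrite(f"pics/{n}0.png",c["pixels"][:,:,::-1]); T=np.array(c["camera_from_world"]); print(n,c["fovy"],c["cx"],c["cy"],(-T[:3,:3].T@T[:3,3]).round(3),T[:3,:3].round(2).tolist(),[k for k in c])
s=bot.read_state(); print(s)
E
```

```text
side 45.453465802017384 326.03966200619834 243.66497283757428 [-0.207  1.023  0.982] [[-0.82, -0.58, 0.02], [-0.34, 0.46, -0.82], [0.46, -0.68, -0.57]] ['pixels', 'fovy', 'cx', 'cy', 'camera_from_world']
top 49.16303449921483 318.9512535171685 236.27109146201826 [ 0.218 -0.007  1.518] [[-0.02, -1.0, -0.01], [-0.98, 0.03, -0.17], [0.18, 0.01, -0.98]] ['pixels', 'fovy', 'cx', 'cy', 'camera_from_world']
{'time': 0.1, 'q': array([-1.37788765e+00,  2.64692785e-01,  1.60521930e+00,  4.43796093e-05,
        1.27372852e+00, -3.69238947e-02]), 'joint_vel': array([ 0.00227544, -0.00085883, -0.00398597, -0.00038379,  0.00090114,
        0.00114067]), 'joint_torque': array([ 1.45740764e-04, -5.16704857e+01, -3.68589520e+01, -4.03269439e-05,
        6.26164838e-03, -3.00232074e-06]), 'tool_pos': array([ 0.15370606, -0.65695383,  0.40348589]), 'tcp_rot': array([-3.11884272e+00, -3.59971280e-01,  1.84086402e-04]), 'wrist_force': array([-0.72880381, -0.34373336, -0.08689129]), 'torque': array([ 0.03108655, -0.00248556,  0.00683512]), 'grip_force': 0.0, 'width': 1.0032394382932197}
```

View pics/top0.png

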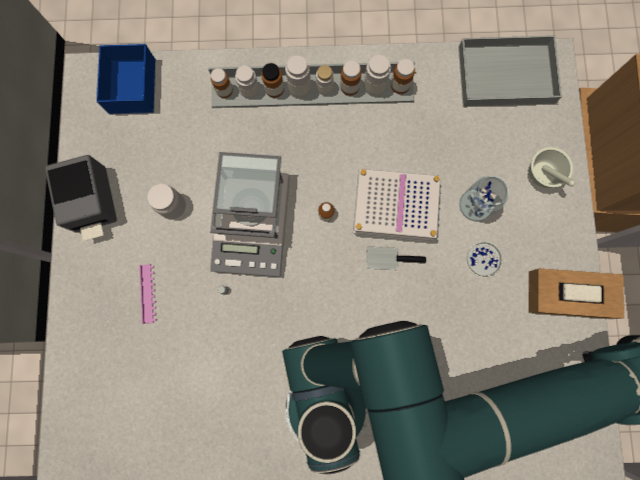

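View pics/side0.png

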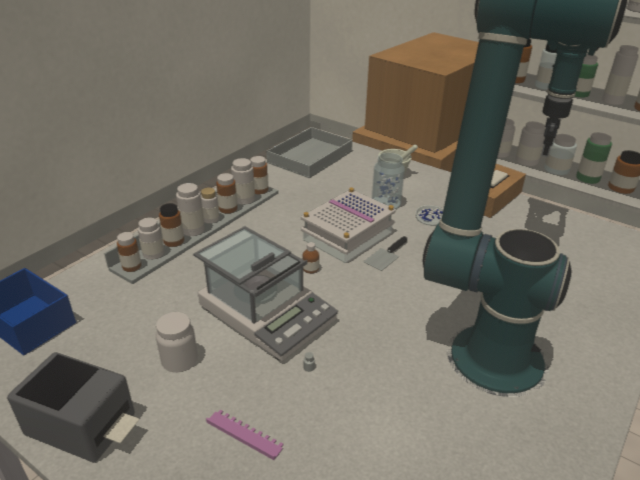

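The top view shows the balance at cols 212–283, rows 152–275, with its key row at about row 264 and a dark pull bar near (240,211). The side view shows the keys around (290,325) and the bar near (262,262). I'll enlarge both.

```bash
python3 - <<'E'
import cv2,numpy as np
t=cv2.imread("pics/top0.png")[145:285,200:300]; s=cv2.imread("pics/side0.png")[225:360,190:345]
a=cv2.resize(t,None,fx=4,fy=4,interpolation=cv2.INTER_CUBIC); b=cv2.resize(s,None,fx=2.5,fy=2.5,interpolation=cv2.INTER_CUBIC)
o=np.zeros((560,790,3),np.uint8); o[:,:400]=a; o[:b.shape[0],402:402+b.shape[1]]=b
cv2.imwrite("pics/z.png",o); print(a.shape,b.shape)
E
```

```text
(560, 400, 3) (338, 388, 3)
```

View pics/z.png

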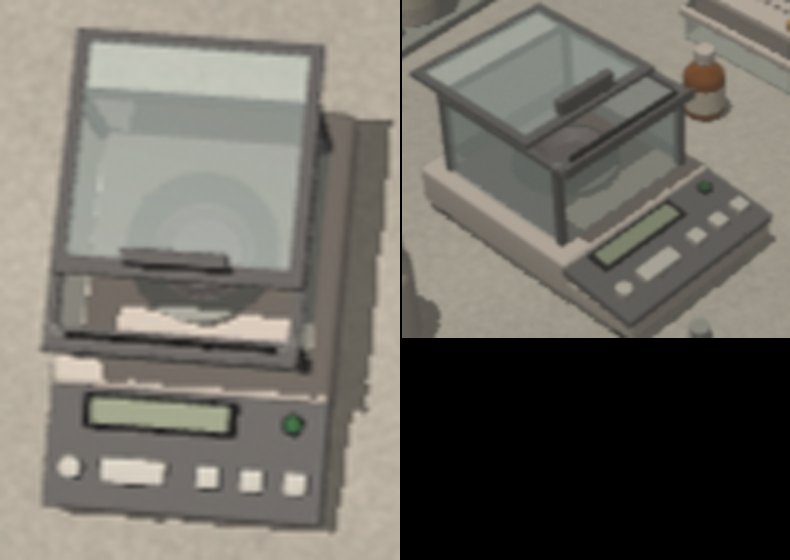

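The crop shows the keys: power (68,466), tare (132,471), mode, cal and print towards (294,484). The pull bar's top is about (175,254), and the lid is roughly half open. Next I'll measure the keys by mask and the bar by ray.

```bash
cat > m.py <<'E'
from h import *
def keys(n):
    c=bot.read_camera(n); g=cv2.cvtColor(c["pixels"],cv2.COLOR_RGB2GRAY)
    if n=="top": x0,y0,x1,y1=213,255,281,272
    else: x0,y0,x1,y1=270,295,332,345
    r=g[y0:y1,x0:x1]; N,l,st,ce=cv2.connectedComponentsWithStats((r>140).astype(np.uint8)); out=[]
    for i in range(1,N):
        if 6<=st[i,4]<=120 and 0<st[i,0] and st[i,0]+st[i,2]<x1-x0:
            m=(cv2.dilate((l==i).astype(np.uint8),np.ones((3,3)))>0)*np.clip(r.astype(float)-100,0,None)
            v,u=np.indices(r.shape); out.append(((u*m).sum()/m.sum()+x0,(v*m).sum()/m.sum()+y0,st[i,4]))
    return c,out
E
python3 - <<'E'
from m import *
for n in("top","side"):
    c,o=keys(n)
    for u,v,a in o: print(n,round(u,1),round(v,1),a,ray(c,u,v,.051).round(4))
    E=[(200+u/4,145+v/4) for u,v in((122,250),(227,260),(57,272),(303,284))] if n=="top" else [(190+(u-402)/2.5,225+v/2.5) for u,v in((556,102),(612,73),(526,137),(654,68))]
    for (u,v),z in zip(E,(.174,.174,.156,.156)): print("edge",n,u,v,ray(c,u,v,z).round(4))
E
```

```text
top 216.6 261.0 25 [0.4164 0.299  0.051 ]
top 232.5 262.2 98 [0.4118 0.254  0.051 ]
top 251.2 263.7 30 [0.4063 0.201  0.051 ]
top 262.2 264.6 33 [0.4028 0.17   0.051 ]
top 273.1 265.5 32 [0.3996 0.1394 0.051 ]
edge top 230.5 207.5 [0.5409 0.2379 0.174 ]
edge top 256.75 210.0 [0.5322 0.1686 0.174 ]
edge top 214.25 213.0 [0.5314 0.2845 0.156 ]
edge top 275.75 216.0 [0.5186 0.1205 0.156 ]
side 300.6 298.2 9 [0.4624 0.155  0.051 ]
side 324.4 305.9 21 [0.3979 0.1432 0.051 ]
side 315.9 312.1 23 [0.4012 0.1741 0.051 ]
side 307.3 318.5 25 [0.4043 0.2049 0.051 ]
side 291.8 329.9 94 [0.4097 0.2577 0.051 ]
side 278.3 339.7 23 [0.4146 0.3014 0.051 ]
edge side 251.6 265.8 [0.5357 0.2458 0.174 ]
edge side 274.0 254.2 [0.5235 0.1791 0.174 ]
edge side 239.6 279.8 [0.5389 0.2851 0.156 ]
edge side 290.8 252.2 [0.5121 0.129  0.156 ]
```

>>> drive_tool(
  increments=[
    {"delta_pos": [0, 0, 0], "turn": 0.12, "jaw": -1},
    {"delta_pos": [0, 0, 0], "turn": 0.12, "jaw": -1},
    {"delta_pos": [0, 0, 0], "turn": 0.095, "jaw": -1},
    {"delta_pos": [0, 0, 0], "turn": 0, "jaw": -1},
    {"delta_pos": [0, 0, 0], "turn": 0, "jaw": -1},
  ],
)

```text
time: 0.62
tool_pos: [0.1538, -0.6572, 0.4044]
tcp_rot: [-3.137, 0.161, 0.0]
wrist_force: [0.0, -0.6, -0.2]
width: 0.294
grip_force: 0.0
```

>>> drive_tool(
  increments=[
    {"delta_pos": [13.6, -37.5, 0], "turn": 0, "jaw": -1},
    {"delta_pos": [13.6, -37.5, 0], "turn": 0, "jaw": -1},
    {"delta_pos": [13.6, -37.5, 0], "turn": 0, "jaw": -1},
    {"delta_pos": [13.6, -37.5, 0], "turn": 0, "jaw": -1},
    {"delta_pos": [13.6, -37.5, 0], "turn": 0, "jaw": -1},
    {"delta_pos": [13.6, -37.5, 0], "turn": 0, "jaw": -1},
    {"delta_pos": [13.6, -37.5, 0], "turn": 0, "jaw": -1},
    {"delta_pos": [13.6, -37.5, 0], "turn": 0, "jaw": -1},
  ],
)

```text
time: 1.28
tool_pos: [0.2937, -0.3685, 0.4048]
tcp_rot: [3.137, -0.162, 0.001]
wrist_force: [1.3, -0.0, -0.2]
width: -0.005
grip_force: 0.0
```

>>> drive_tool(
  increments=[
    {"delta_pos": [13.6, -37.5, 0], "turn": 0, "jaw": -1},
    {"delta_pos": [13.6, -37.5, 0], "turn": 0, "jaw": -1},
    {"delta_pos": [13.6, -37.5, 0], "turn": 0, "jaw": -1},
    {"delta_pos": [13.6, -37.5, 0], "turn": 0, "jaw": -1},
    {"delta_pos": [13.6, -37.5, 0], "turn": 0, "jaw": -1},
    {"delta_pos": [13.6, -37.5, 0], "turn": 0, "jaw": -1},
    {"delta_pos": [13.6, -37.5, 0], "turn": 0, "jaw": -1},
    {"delta_pos": [13.6, -37.5, 0], "turn": 0, "jaw": -1},
  ],
)

```text
time: 1.95
tool_pos: [0.4334, -0.0814, 0.4051]
tcp_rot: [3.137, -0.161, 0.002]
wrist_force: [0.5, -1.4, 1.1]
width: -0.001
grip_force: 0.0
```

>>> drive_tool(
  increments=[
    {"delta_pos": [13.6, -37.5, 0], "turn": 0, "jaw": -1},
    {"delta_pos": [13.6, -37.5, 0], "turn": 0, "jaw": -1},
    {"delta_pos": [13.6, -37.5, 0], "turn": 0, "jaw": -1},
    {"delta_pos": [13.6, -37.5, 0], "turn": 0, "jaw": -1},
    {"delta_pos": [13.6, -37.5, 0], "turn": 0, "jaw": -1},
    {"delta_pos": [13.6, -37.5, 0], "turn": 0, "jaw": -1},
    {"delta_pos": [13.6, -37.5, 0], "turn": 0, "jaw": -1},
    {"delta_pos": [0, 0, 0], "turn": 0, "jaw": -1},
  ],
)

```text
time: 2.62
tool_pos: [0.5574, 0.173, 0.4045]
tcp_rot: [-3.134, 0.154, -0.003]
wrist_force: [0.2, 0.3, 0.5]
width: -0.001
grip_force: 0.0
```

>>> drive_tool(
  increments=[
    {"delta_pos": [13, -32, 0], "turn": 0, "jaw": -1},
    {"delta_pos": [0, 0, 20], "turn": 0, "jaw": -1},
    {"delta_pos": [0, 0, 16], "turn": 0, "jaw": -1},
    {"delta_pos": [0, 0, 0], "turn": 0, "jaw": -1},
    {"delta_pos": [0, 0, 0], "turn": 0, "jaw": -1},
  ],
)

```text
time: 3.03
tool_pos: [0.5711, 0.1977, 0.3674]
tcp_rot: [3.136, -0.163, -0.005]
wrist_force: [0.5, -0.1, 1.4]
width: -0.003
grip_force: 0.0
```

```bash
python3 - <<'E'
from h import *
s=bot.read_state(); p=s["tool_pos"]; print(p,s["wrist_force"])
c=bot.read_camera("side"); o=c["pixels"][:,:,::-1]
cv2.imwrite("pics/s1.png",cv2.resize(o[200:350,180:340],None,fx=3.75,fy=3.75,interpolation=cv2.INTER_CUBIC))
tip=p-[0,0,.173]; u,v=proj(c,tip); print((u-180)*3.75,(v-200)*3.75)
E
```

```text
[0.57106416 0.19770043 0.36743039] [ 0.46330005 -0.14918514  1.36783381]
275.11086312738945 164.6488833959267
```

View pics/s1.png

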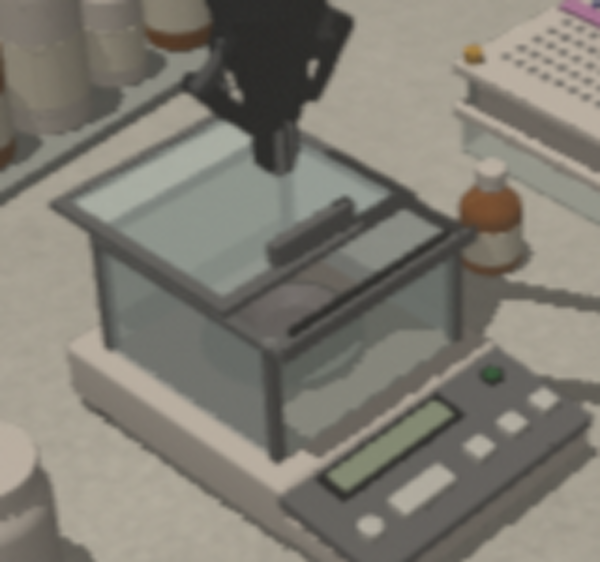

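The fingertips (at about (275,165) in the crop) hover behind the pull bar (about (312,232)), just as the projection predicted. I'll go down and push slowly.

>>> drive_tool(
  increments=[
    {"delta_pos": [0, -6, 10], "turn": 0, "jaw": -1},
    {"delta_pos": [0, 0, 10], "turn": 0, "jaw": -1},
    {"delta_pos": [0, 0, 7], "turn": 0, "jaw": -1},
    {"delta_pos": [0, 0, 0], "turn": 0, "jaw": -1},
    {"delta_pos": [0, 0, 0], "turn": 0, "jaw": -1},
  ],
)

```text
time: 3.5
tool_pos: [0.5719, 0.2038, 0.3407]
tcp_rot: [3.137, -0.165, -0.003]
wrist_force: [-0.9, -0.3, 0.2]
width: -0.002
grip_force: 0.0
```

>>> drive_tool(
  increments=[
    {"delta_pos": [-4, 0, 0], "turn": 0, "jaw": -1},
    {"delta_pos": [-4, 0, 0], "turn": 0, "jaw": -1},
    {"delta_pos": [-3, 0, 0], "turn": 0, "jaw": -1},
    {"delta_pos": [-3, 0, 0], "turn": 0, "jaw": -1},
    {"delta_pos": [-3, 0, 0], "turn": 0, "jaw": -1},
    {"delta_pos": [-3, 0, 0], "turn": 0, "jaw": -1},
  ],
)

```text
time: 4.0
tool_pos: [0.5521, 0.2062, 0.342]
tcp_rot: [-3.137, 0.165, -0.001]
wrist_force: [2.6, -0.6, -0.2]
width: -0.005
grip_force: 1.6
```

>>> drive_tool(
  increments=[
    {"delta_pos": [-3, 0, 0], "turn": 0, "jaw": -1},
    {"delta_pos": [-3, 0, 0], "turn": 0, "jaw": -1},
    {"delta_pos": [-3, 0, 0], "turn": 0, "jaw": -1},
    {"delta_pos": [-3, 0, 0], "turn": 0, "jaw": -1},
    {"delta_pos": [-3, 0, 0], "turn": 0, "jaw": -1},
    {"delta_pos": [-3, 0, 0], "turn": 0, "jaw": -1},
    {"delta_pos": [-3, 0, 0], "turn": 0, "jaw": -1},
    {"delta_pos": [-3, 0, 0], "turn": 0, "jaw": -1},
  ],
)

```text
time: 4.67
tool_pos: [0.5284, 0.2087, 0.3419]
tcp_rot: [-3.137, 0.165, -0.001]
wrist_force: [1.0, -0.3, 1.5]
width: -0.001
grip_force: 0.8
```

>>> drive_tool(
  increments=[
    {"delta_pos": [-2, 0, 0], "turn": 0, "jaw": -1},
    {"delta_pos": [-2, 0, 0], "turn": 0, "jaw": -1},
    {"delta_pos": [-2, 0, 0], "turn": 0, "jaw": -1},
    {"delta_pos": [-1, 0, 0], "turn": 0, "jaw": -1},
    {"delta_pos": [-1, 0, 0], "turn": 0, "jaw": -1},
  ],
)

```text
time: 5.08
tool_pos: [0.5205, 0.2096, 0.3417]
tcp_rot: [-3.137, 0.165, -0.0]
wrist_force: [2.1, 0.0, 0.9]
width: 0.003
grip_force: 0.8
```

>>> drive_tool(
  increments=[
    {"delta_pos": [-1, 0, 0], "turn": 0, "jaw": -1},
    {"delta_pos": [-1, 0, 0], "turn": 0, "jaw": -1},
  ],
)

```text
time: 5.25
tool_pos: [0.5186, 0.2097, 0.3417]
tcp_rot: [-3.137, 0.165, -0.0]
wrist_force: [1.5, 0.4, 1.4]
width: -0.002
grip_force: 0.8
```

Expected seal contact is at TCP x of about 0.511, so I'll go on in small steps.

>>> drive_tool(
  increments=[
    {"delta_pos": [-1, 0, 0], "turn": 0, "jaw": -1},
    {"delta_pos": [-1, 0, 0], "turn": 0, "jaw": -1},
    {"delta_pos": [-1, 0, 0], "turn": 0, "jaw": -1},
    {"delta_pos": [0, 0, 0], "turn": 0, "jaw": -1},
  ],
)

```text
time: 5.58
tool_pos: [0.5154, 0.2101, 0.3416]
tcp_rot: [-3.137, 0.165, 0.001]
wrist_force: [1.8, -0.0, 0.9]
width: -0.004
grip_force: 0.5
```

>>> drive_tool(
  increments=[
    {"delta_pos": [-1, 0, 0], "turn": 0, "jaw": -1},
    {"delta_pos": [-0.5, 0, 0], "turn": 0, "jaw": -1},
    {"delta_pos": [0, 0, 0], "turn": 0, "jaw": -1},
  ],
)

```text
time: 5.83
tool_pos: [0.514, 0.2102, 0.3416]
tcp_rot: [-3.137, 0.165, 0.0]
wrist_force: [0.9, 0.4, 1.4]
width: -0.001
grip_force: 0.5
```

>>> drive_tool(
  increments=[
    {"delta_pos": [-1, 0, 0], "turn": 0, "jaw": -1},
    {"delta_pos": [0, 0, 0], "turn": 0, "jaw": -1},
  ],
)

```text
time: 6.0
tool_pos: [0.513, 0.2103, 0.3416]
tcp_rot: [3.137, -0.165, -0.0]
wrist_force: [1.3, 0.5, 0.8]
width: -0.001
grip_force: 0.5
```

>>> drive_tool(
  increments=[
    {"delta_pos": [-1, 0, 0], "turn": 0, "jaw": -1},
    {"delta_pos": [0, 0, 0], "turn": 0, "jaw": -1},
  ],
)

```text
time: 6.17
tool_pos: [0.512, 0.2104, 0.3416]
tcp_rot: [3.137, -0.165, -0.0]
wrist_force: [1.6, 0.9, 0.2]
width: 0.001
grip_force: 0.7
```

>>> drive_tool(
  increments=[
    {"delta_pos": [-1, 0, 0], "turn": 0, "jaw": -1},
    {"delta_pos": [0, 0, 0], "turn": 0, "jaw": -1},
  ],
)

```text
time: 6.33
tool_pos: [0.5113, 0.2105, 0.3416]
tcp_rot: [-3.137, 0.165, -0.001]
wrist_force: [3.0, -0.2, -0.5]
width: -0.003
grip_force: 1.6
```

>>> drive_tool(
  increments=[
    {"delta_pos": [-0.5, 0, 0], "turn": 0, "jaw": -1},
    {"delta_pos": [0, 0, 0], "turn": 0, "jaw": -1},
  ],
)

```text
time: 6.5
tool_pos: [0.511, 0.2105, 0.3417]
tcp_rot: [-3.137, 0.165, -0.002]
wrist_force: [5.3, -1.0, -2.0]
width: -0.001
grip_force: 2.5
```

The seal is reached (5.3 N). I'll back off, lift, and check the lid from above before going to the key.

>>> drive_tool(
  increments=[
    {"delta_pos": [2, 0, 0], "turn": 0, "jaw": -1},
    {"delta_pos": [10, 0, 0], "turn": 0, "jaw": -1},
    {"delta_pos": [0, 0, 0], "turn": 0, "jaw": -1},
    {"delta_pos": [0, 0, -25], "turn": 0, "jaw": -1},
    {"delta_pos": [0, 0, -25], "turn": 0, "jaw": -1},
    {"delta_pos": [0, 0, 0], "turn": 0, "jaw": -1},
  ],
)

```text
time: 7.0
tool_pos: [0.5241, 0.2098, 0.3969]
tcp_rot: [-3.134, 0.165, -0.01]
wrist_force: [0.9, 0.7, 1.9]
width: -0.003
grip_force: 0.0
```

>>> drive_tool(
  increments=[
    {"delta_pos": [-29, -9, 0], "turn": 0, "jaw": -1},
    {"delta_pos": [-29, -9, 0], "turn": 0, "jaw": -1},
    {"delta_pos": [-29, -9, 0], "turn": 0, "jaw": -1},
    {"delta_pos": [-29, -9, 0], "turn": 0, "jaw": -1},
    {"delta_pos": [0, 0, 0], "turn": 0, "jaw": -1},
    {"delta_pos": [0, 0, 0], "turn": 0, "jaw": -1},
  ],
)

```text
time: 7.5
tool_pos: [0.4098, 0.2577, 0.3914]
tcp_rot: [3.137, -0.162, -0.001]
wrist_force: [0.1, -0.3, -0.5]
width: -0.002
grip_force: 0.0
```

```bash
python3 - <<'E'
from h import *
s=bot.read_state(); p=s["tool_pos"]; print(p,s["tcp_rot"],s["wrist_force"])
c=bot.read_camera("side"); o=c["pixels"][:,:,::-1]
cv2.imwrite("pics/s2.png",cv2.resize(o[200:350,180:340],None,fx=3.75,fy=3.75,interpolation=cv2.INTER_CUBIC))
E
```

```text
[0.40977259 0.25768806 0.39135218] [ 3.13714762e+00 -1.61537898e-01 -1.19324493e-03] [ 0.12589164 -0.25837774 -0.49646526]
```

View pics/s2.png

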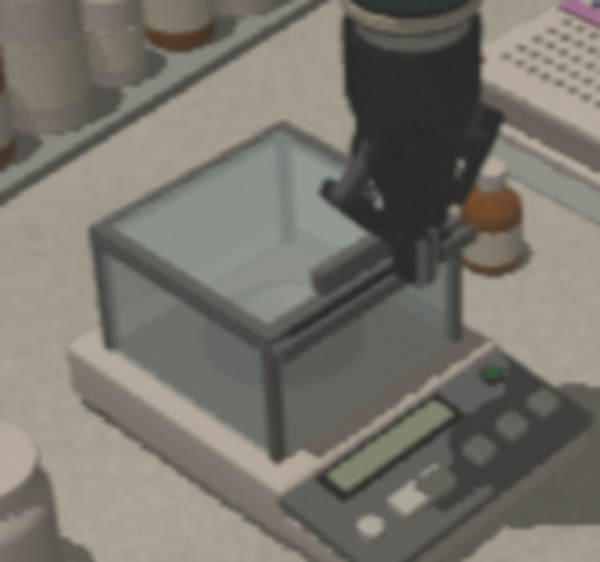

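The lid sits flush on its front seal (crop (280,340)), and the tip is above the console. Next I'll descend over the tare key.

>>> drive_tool(
  increments=[
    {"delta_pos": [0, 0, 25], "turn": 0, "jaw": -1},
    {"delta_pos": [0, 0, 25], "turn": 0, "jaw": -1},
    {"delta_pos": [0, 0, 25], "turn": 0, "jaw": -1},
    {"delta_pos": [0, 0, 25], "turn": 0, "jaw": -1},
    {"delta_pos": [0, 0, 25], "turn": 0, "jaw": -1},
    {"delta_pos": [0, 0, 20], "turn": 0, "jaw": -1},
    {"delta_pos": [0, 0, 0], "turn": 0, "jaw": -1},
    {"delta_pos": [0, 0, 0], "turn": 0, "jaw": -1},
  ],
)

```text
time: 8.22
tool_pos: [0.4113, 0.2566, 0.2455]
tcp_rot: [3.135, -0.167, -0.005]
wrist_force: [0.1, 0.4, 0.7]
width: -0.003
grip_force: 0.0
```

```bash
python3 - <<'E'
from h import *
s=bot.read_state(); p=s["tool_pos"]; print(p,s["tcp_rot"],s["wrist_force"])
c=bot.read_camera("side"); o=c["pixels"][:,:,::-1]
cv2.imwrite("pics/s3.png",cv2.resize(o[260:360,240:350],None,fx=5,fy=5,interpolation=cv2.INTER_CUBIC))
for z in(.173,):
  u,v=proj(c,p-[0,0,z]); print((u-240)*5,(v-260)*5)
E
```

```text
[0.41131548 0.25658614 0.24549194] [ 3.13516764 -0.16683543 -0.00460739] [0.12622128 0.42526397 0.66025675]
257.21428704915894 312.73938482182643
```

View pics/s3.png

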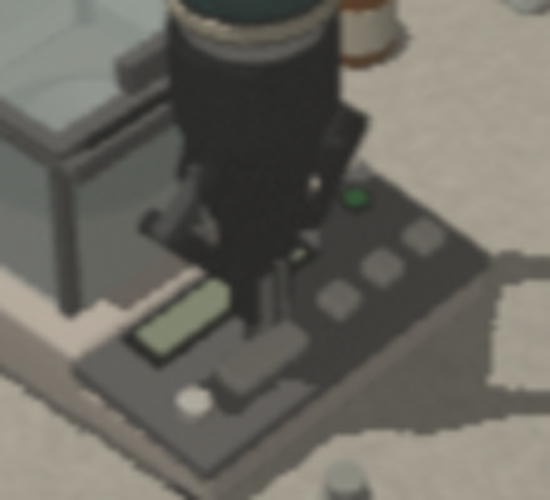

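The tip is over the tare key (about (262,357)), well clear of the power key (193,402) and the mode key (338,300). Now to press.

>>> drive_tool(
  increments=[
    {"delta_pos": [-1, 0, 8], "turn": 0, "jaw": -1},
    {"delta_pos": [0, 0, 6], "turn": 0, "jaw": -1},
    {"delta_pos": [0, 0, 3], "turn": 0, "jaw": -1},
    {"delta_pos": [0, 0, 0], "turn": 0, "jaw": -1},
    {"delta_pos": [0, 0, 0], "turn": 0, "jaw": -1},
  ],
)

```text
time: 8.68
tool_pos: [0.41, 0.2574, 0.2298]
tcp_rot: [-3.137, 0.165, -0.0]
wrist_force: [-0.3, -0.0, 0.5]
width: -0.001
grip_force: 0.0
```

>>> drive_tool(
  increments=[
    {"delta_pos": [0, 0, 1], "turn": 0, "jaw": -1},
    {"delta_pos": [0, 0, 1], "turn": 0, "jaw": -1},
    {"delta_pos": [0, 0, 1], "turn": 0, "jaw": -1},
    {"delta_pos": [0, 0, 0], "turn": 0, "jaw": -1},
  ],
)

```text
time: 9.02
tool_pos: [0.41, 0.2574, 0.2266]
tcp_rot: [3.137, -0.165, -0.0]
wrist_force: [-0.8, 0.6, -0.3]
width: -0.002
grip_force: 0.0
```

>>> drive_tool(
  increments=[
    {"delta_pos": [0, 0, 1], "turn": 0, "jaw": -1},
    {"delta_pos": [0, 0, 1], "turn": 0, "jaw": -1},
    {"delta_pos": [0, 0, 0], "turn": 0, "jaw": -1},
  ],
)

```text
time: 9.27
tool_pos: [0.4102, 0.2575, 0.2248]
tcp_rot: [-3.137, 0.165, -0.001]
wrist_force: [-1.1, -0.3, 2.8]
width: 0.002
grip_force: 0.8
```

>>> drive_tool(
  increments=[
    {"delta_pos": [0, 0, 1], "turn": 0, "jaw": -1},
    {"delta_pos": [0, 0, 1], "turn": 0, "jaw": -1},
    {"delta_pos": [0, 0, 1], "turn": 0, "jaw": -1},
    {"delta_pos": [0, 0, 0], "turn": 0, "jaw": -1},
  ],
)

```text
time: 9.6
tool_pos: [0.4104, 0.2575, 0.222]
tcp_rot: [-3.137, 0.165, -0.001]
wrist_force: [0.1, -1.6, 4.2]
width: 0.001
grip_force: 2.1
```

>>> drive_tool(
  increments=[
    {"delta_pos": [0, 0, 1], "turn": 0, "jaw": -1},
    {"delta_pos": [0, 0, 0], "turn": 0, "jaw": -1},
  ],
)

```text
time: 9.77
tool_pos: [0.4104, 0.2575, 0.2211]
tcp_rot: [-3.137, 0.165, -0.002]
wrist_force: [0.8, -1.6, 6.2]
width: -0.001
grip_force: 2.6
```

>>> drive_tool(
  increments=[
    {"delta_pos": [0, 0, 0.5], "turn": 0, "jaw": -1},
    {"delta_pos": [0, 0, 0], "turn": 0, "jaw": -1},
  ],
)

```text
time: 9.93
tool_pos: [0.4105, 0.2575, 0.2206]
tcp_rot: [-3.137, 0.165, -0.002]
wrist_force: [1.2, -2.3, 5.4]
width: 0.001
grip_force: 2.8
```

>>> drive_tool(
  increments=[
    {"delta_pos": [0, 0, 0.5], "turn": 0, "jaw": -1},
    {"delta_pos": [0, 0, 0], "turn": 0, "jaw": -1},
  ],
)

```text
time: 10.1
tool_pos: [0.4105, 0.2575, 0.2203]
tcp_rot: [-3.137, 0.165, -0.002]
wrist_force: [-0.0, -2.3, 6.1]
width: 0.001
grip_force: 3.3
```

>>> drive_tool(
  increments=[
    {"delta_pos": [0, 0, 0.5], "turn": 0, "jaw": -1},
    {"delta_pos": [0, 0, 0], "turn": 0, "jaw": -1},
  ],
)

```text
time: 10.27
tool_pos: [0.4106, 0.2575, 0.2202]
tcp_rot: [-3.137, 0.165, -0.002]
wrist_force: [-0.9, -1.9, 9.8]
width: 0.005
grip_force: 4.8
```

The key has bottomed out: the position stopped and the force rose to 9.8 N. Withdrawing straight up.

>>> drive_tool(
  increments=[
    {"delta_pos": [0, 0, -2], "turn": 0, "jaw": -1},
    {"delta_pos": [0, 0, -4], "turn": 0, "jaw": -1},
    {"delta_pos": [0, 0, -10], "turn": 0, "jaw": -1},
    {"delta_pos": [0, 0, -25], "turn": 0, "jaw": -1},
    {"delta_pos": [0, 0, -35], "turn": 0, "jaw": -1},
    {"delta_pos": [0, 0, -40], "turn": 0, "jaw": -1},
    {"delta_pos": [0, 0, -40], "turn": 0, "jaw": -1},
    {"delta_pos": [0, 0, 0], "turn": 0, "jaw": -1},
  ],
)

```text
time: 10.93
tool_pos: [0.4121, 0.2588, 0.3844]
tcp_rot: [-3.129, 0.165, -0.019]
wrist_force: [1.5, 0.3, 1.0]
width: 0.001
grip_force: 0.0
```

>>> drive_tool(
  increments=[
    {"delta_pos": [0, 35, 0], "turn": 0, "jaw": -1},
    {"delta_pos": [0, 40, 0], "turn": 0, "jaw": -1},
    {"delta_pos": [0, 40, 0], "turn": 0, "jaw": -1},
    {"delta_pos": [0, 40, 0], "turn": 0, "jaw": -1},
    {"delta_pos": [0, 40, 0], "turn": 0, "jaw": -1},
    {"delta_pos": [0, 0, 0], "turn": 0, "jaw": -1},
    {"delta_pos": [0, 0, 0], "turn": 0, "jaw": -1},
    {"delta_pos": [0, 0, 0], "turn": 0, "jaw": -1},
  ],
)

```text
time: 11.6
tool_pos: [0.3894, 0.0635, 0.3751]
tcp_rot: [-3.136, 0.168, 0.0]
wrist_force: [-0.5, 0.3, 0.1]
width: 0.002
grip_force: 0.0
```

```bash
python3 - <<'E'
from h import *
s=bot.read_state(); print(s["tool_pos"],s["wrist_force"])
c=bot.read_camera("side"); o=c["pixels"][:,:,::-1]
cv2.imwrite("pics/s4.png",cv2.resize(o[200:370,170:350],None,fx=3.5,fy=3.5,interpolation=cv2.INTER_CUBIC))
E
```

```text
[0.38935579 0.06346537 0.37509738] [-0.48390907  0.31276553  0.1226018 ]
```

View pics/s4.png

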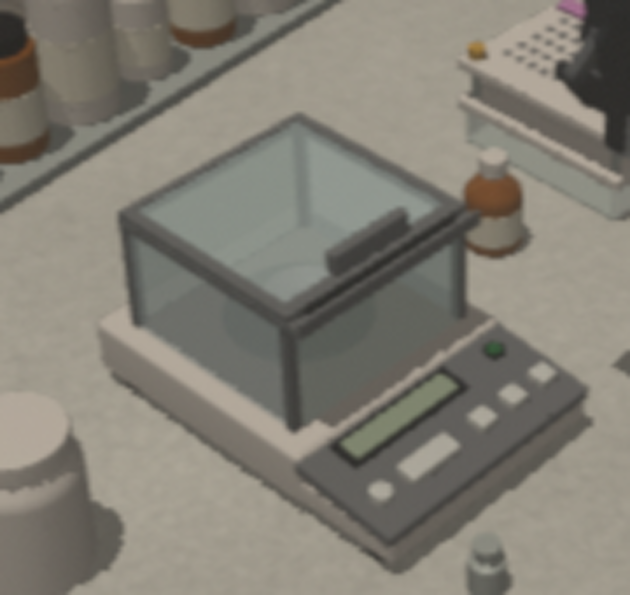

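The lid is shut on its seal (around (300,310)), the tare key is up (430,455), and the weight and bottle haven't moved. The arm is clear.

```bash
python3 -c "
from workcell import bot
print(bot.finish_job())"
```

```text
the job is handed in; nothing more can be done
None
```

I pushed the lid shut onto its seal, then pressed the tare key fully down and let it come back up. The arm is withdrawn and touching nothing, and the job is handed in at about 12 s; no verdict came back.

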